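# Unlatch the starch-table locker, prop its lid and put the scrubbing brush away

## Robot

A 6-joint arm with a two-finger parallel gripper is mounted at the origin on the work surface. World frame = base frame: x ahead of the robot, y to its left, z up, the work surface at z = 0. Lengths are in m, angles in rad, forces in N, time in s.
With the tool pointing down it reaches from about 0.25 to 0.725 m from the base axis. Payload 4 kg.
Tool frame: the origin (TCP) lies between the finger pads; the fingertips stand 17 mm ahead of it and the grasp point (between the pads) lies 2 mm behind it; z points along the fingers, y is the direction in which the jaws open and shut (so a half turn about z gives the same grasp; the last joint's range is limited). The gripper opens to 85 mm and grips with 20 to 120 N. Pads are 22 mm wide; open, the fingers measure 114 mm over their backs; the gripper's body (76 mm by 85 mm) begins 54 mm behind the grasp point. The pads swing forward as they close: fully open they stand 13 mm farther back than shut.
Start: joints at [-1.235, 0.241, 0.005, 1.335, 0, 1.571], TCP at [0.165, -0.472, 0.248] pointing down, gripper open.
Joint ranges: [-2.72, 2.72], [-1.05, 1.87], [-1.09, 1.28], [-1.99, 2.15], [-1.42, 1.44], [-3.14, 3.14]. Speed limits (rad/s): [2.79, 2.79, 3.14, 3.14, 3.14, 3.14].

## Interface

Orientations are given as a unit quaternion [x, y, z, w].
In Python, from workcell import readout, viewer, order gives the robot as it stands. The module is installed in compiled form; this text tells all that it offers.
- The arm moves only by the shell command python3 -m crank 'ROWS'. ROWS is text: rows parted by semicolons, each of 7 numbers parted by spaces: the shift along the tool's x, y, z in m, then the turn, a rotation vector about the tool's x, y, z in rad, then the gripper's target within -1 to 1 (shut at 1, half-way at 0, fully open at -1). A call has 1 to 20 rows; each row shifts and turns the pose as measured when the row begins, along the tool's axes as they then stand; what a row does not reach is not made up. A row lasts 1/12 s, in which the tool goes at most 41.7 mm and 7.16 degrees, less where a joint would pass 70% of its speed; a pose out of reach is approached as far as the arm can. A call with a gripper value outside its range is refused whole. The fingers move at their own pace and stop on an object; the grip force is fixed at half the most. Time passes only in rows, so rows that do not move let the fingers close. It gives the time, the measured TCP pose, the force and the opening at its end, in the units of the state.
- readout.get_obs(): the state, without advancing time (a new reading comes with each control period).
- viewer.camera(name): name is "scene" or "side" or "wrist"; returns the picture (384x512x3 uint8, red, green, blue); there is no depth.
- viewer.calibration(name): a dict with "fx", "fy", "cx", "cy" (pixels), "eye" and "rotation" of the camera in the world. Camera axes: x right, y down, z forward; pixel columns grow to the right and rows downward; lengths in m; the calibration is good to about 2 mm. A picture is of the moment at which its call begins: read the wrist's pose just before it. calibration takes no time and is no camera call; for the wrist camera it gives the pose at the moment of the call.
- order.job_done(): hands the job in, once; it reports no verdict.
The state is a dict: "clock": time; "joint_pos": joint angles; "joint_vel": joint speeds; "tau": joint torques, N m; "eef_pos": TCP position; "tool_rot": TCP orientation; "ft_force": force on the tool from outside, world axes, zero at the start; "ft_torque": the same for the moment, N m; "grip_width": finger opening in m.
Only numpy, scipy, OpenCV 4.12 (cv2) and the standard library are available. Lean on these libraries where they do the work, as an engineer would, in place of code of your own. Each camera call takes 0.05 s, during which the arm holds its last target. There are 200 camera calls.

## Task

Put the scrubbing brush away in the wooden locker: turn the wing knob on the locker's lid a quarter turn, right to its stop, to release the latch, then raise the lid by its front bar until the stay catches and holds it up by itself. Lay the brush inside, flat on the locker's floor with its bristles down, leave the lid standing open on its stay, and do not shift the other things on the table.

Things in the scene. Friction and masses are not known exactly. Their poses are not given: they have to be found in the camera images.
- locker: Low wooden box fixed on the table, 210 (x) x 270 (y) x 70 mm high, walls and floor 9 mm thick, inside 192 x 252 mm, open at the top under its lid; at the middle of the front wall, near its top, a 30 mm wide steel keeper stands 8 mm inwards. Origin: centre of its underside; x points from its front (bar side, towards the robot) to its hinge side, z up
- lid_hinge (a point): middle of the lid's hinge line, which runs along the locker's y at the far upper edge (105 mm behind the locker's centre, 76 mm above the table). The lid is a wooden panel 210 x 270 x 12 mm, 0.45 kg, with a steel cam tongue that reaches 13 mm below its underside under the knob; it falls shut if let go before its stay has caught
- lid (a joint): angle of the lid, rad: 0 shut, grows as its front edge rises, end stop at 1.52. When it has been raised past about 1.41 a spring pawl at the locker's right side (its -y side) snaps under a pin of the lid; let go, the lid then settles back to about 1.40 and stays there. The latch keeps it from rising by more than about 0.02 until the knob has been turned about 0.95
- lid_bar (a point): centre of the lid's round steel pull bar: 14 mm thick, along the locker's y, a freely turning sleeve 94 mm long between two 10 mm posts that stand out from the lid's front edge. Its axis lies in the lid's mid-plane, 60 mm ahead of that edge, 270 mm from the hinge line. It can be pinched across from above at any lid angle; the sleeve turns in the grip as the lid swings. Moves with the lid
- knob_grip (a point): on the axis of the dark wing knob standing on the lid 63 mm in front of the locker's centre, at the height to grip: 26 mm above the lid's upper face. The wing is 64 mm long, 16 mm thick, its upper edge 12 mm above this point and its lower edge 14 mm below. x here lies along the wing, z along the axis (up while the lid is shut)
- knob (a joint): angle of the knob, rad: 0 latched (wing points from front to hinge side), grows anticlockwise seen from above the lid, stop at 1.57 (wing parallel to the bar, latch released). Stiff by friction (about 0.06 N m), stays where it is left. It may start slightly turned
- brush_mid (a point): centre (half-way up) of the loose hard silicone scrubbing brush: a plain block 150 mm long (x here), 46 mm wide (y), 42 mm high, bristles below (z up, away from them); upper 22 mm solid back, lower 20 mm bristles, 40 mm wide. About 0.14 kg. Lies bristles down left or right of the locker; left of the left-hand place, 190 mm or more centre to centre, stands a fixed bucket 224 mm across, 208 mm high
- spoon: loose steel tablespoon, 180 mm long, lying along its x; leave it
- peg1: loose orange clothes peg, 75 mm long, 12 mm high, in front of the locker; leave it
- peg2: loose orange clothes peg, 75 mm long, near the robot, to its right; leave it
- peg3: loose orange clothes peg, 75 mm long, to the left of the locker; leave it
- saucepan: loose aluminium saucepan, 180 mm across, 90 mm high with a long handle, right of the locker; leave it

How it is judged:
By the outcome, as a careful person would: the job done as asked, in the order asked, and still so for the second after the job is handed in, with the robot touching nothing.
It also fails if it takes over 72 s, if anything falls off the work surface, if the arm or the gripper's body presses on something with over 40 N, if the wrist force passes 120 N, or if a joint passes its speed limit or range.

## Working session

There is one attempt and no reset: what is moved stays moved. The work goes in short steps, Python scripts to look and compute and a shell command to move; the robot and the scene stay as the last step left them, time stands still between calls to the robot, and variables do not carry over. Pictures are saved under pics/ and viewed, about 8 in all and at most 12, crops included, and the job is handed in when it is done.

```bash
mkdir -p pics; cat > h.py <<'E'
import numpy as np, cv2
from scipy.spatial.transform import Rotation as R
from workcell import readout, viewer, order
def cal(n):
    c=viewer.calibration(n); return c
def ray(c,u,v):
    d=np.array([(u-c['cx'])/c['fx'],(v-c['cy'])/c['fy'],1.]); return np.array(c['eye']),np.array(c['rotation'])@d
def onz(c,u,v,z):
    e,d=ray(c,u,v); return e+d*(z-e[2])/d[2]
def proj(c,p):
    q=np.array(c['rotation']).T@(np.array(p)-np.array(c['eye'])); return np.array([c['fx']*q[0]/q[2]+c['cx'],c['fy']*q[1]/q[2]+c['cy']])
def snap(n,f):
    im=cv2.cvtColor(viewer.camera(n),cv2.COLOR_RGB2BGR); cv2.imwrite(f'pics/{f}.png',im); return im
def st():
    o=readout.get_obs(); print(round(o['clock'],2),np.round(o['eef_pos'],4),np.round(R.from_quat(o['tool_rot']).as_matrix(),3).tolist(),np.round(o['joint_pos'],3),np.round(o['ft_force'],1),round(o['grip_width'],4)); return o
E
python3 - <<'E'
from h import *
st()
a=snap('scene','s0');b=snap('side','d0')
for n in('scene','side','wrist'):print(n,cal(n))
E
```

```text
0.0 [ 0.1646 -0.4715  0.2474] [[0.944, 0.33, -0.001], [0.33, -0.944, 0.002], [0.0, -0.002, -1.0]] [-1.235  0.241  0.004  1.335  0.     1.571] [ 0.3 -0.7  0.7] 0.0851
scene {'fx': 448.9379176706785, 'fy': 448.9379176706785, 'cx': 255.24701605334707, 'cy': 198.95679593985224, 'eye': array([1.21442037, 0.47168951, 0.87538447]), 'rotation': array([ 0.43358571,  0.80828769, -0.35542234, -0.17985939])}
side {'fx': 400.3797013785234, 'fy': 400.3797013785234, 'cx': 252.50186859594234, 'cy': 191.9646832357338, 'eye': array([ 0.4904627 , -0.76065989,  0.70051929]), 'rotation': array([ 0.897983  , -0.02940593,  0.01967921, -0.43860524])}
wrist {'fx': 275.0415563968568, 'fy': 275.0415563968568, 'cx': 257.762588562204, 'cy': 195.22462129017296, 'eye': array([ 0.22847537, -0.45013343,  0.37332643]), 'rotation': array([ 0.80791154, -0.57370294, -0.078774  ,  0.10926359])}
```

```bash
sed -i "s/c=viewer.calibration(n); return c/c=dict(viewer.calibration(n)); c['rotation']=R.from_quat(c['rotation']).as_matrix(); return c/" h.py
```

```text
(no output)
```

View pics/s0.png

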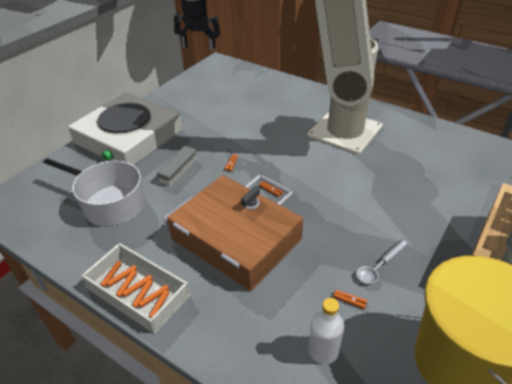

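View pics/d0.png

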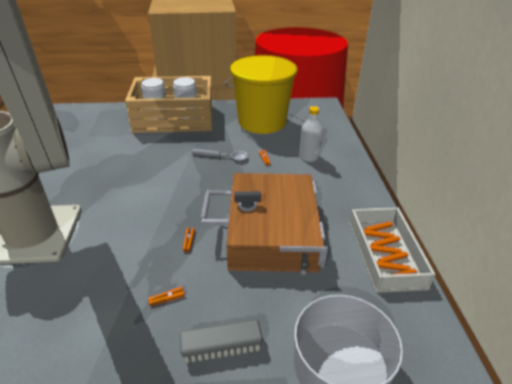

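The scene view shows the locker at about (240,228), with the brush to its right at (177,163). In the side view the brush is at (220,340), the knob at (247,200), the bar at (205,205), and peg1 at (188,240), just in front of the locker. I'll enlarge the side view for the lid and brush.

```bash
python3 - <<'E'
import cv2
b=cv2.imread('pics/d0.png')
cv2.imwrite('pics/d0a.png',cv2.resize(b[160:280,180:340],None,fx=5,fy=5,interpolation=cv2.INTER_CUBIC))
g=cv2.imread('pics/s0.png')
c=cv2.resize(b[310:370,165:285],None,fx=5,fy=5,interpolation=cv2.INTER_CUBIC)
d=cv2.resize(g[140:200,140:300],None,fx=5,fy=5,interpolation=cv2.INTER_CUBIC)
import numpy as np
o=np.zeros((600,800,3),'uint8');o[:300,:600]=c;o[300:]=d
cv2.imwrite('pics/d0b.png',o)
E
```

```text
(no output)
```

View pics/d0a.png

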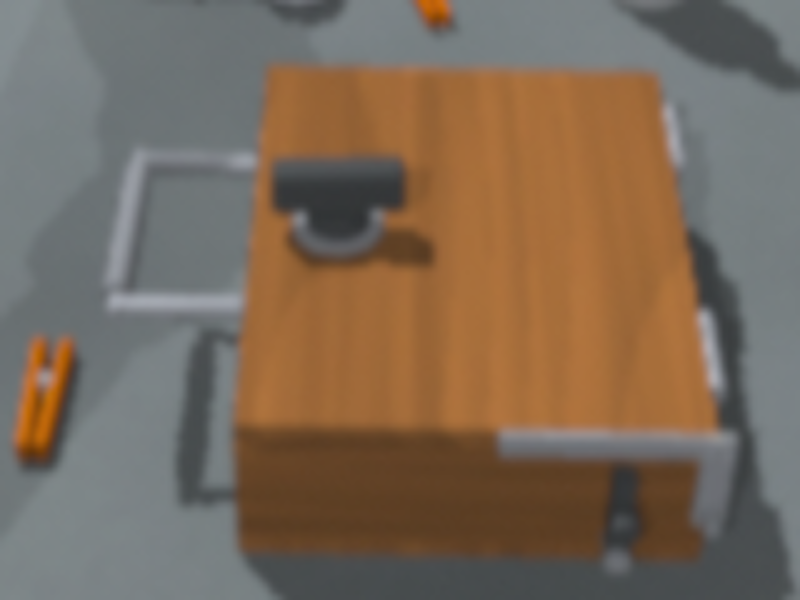

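View pics/d0b.png

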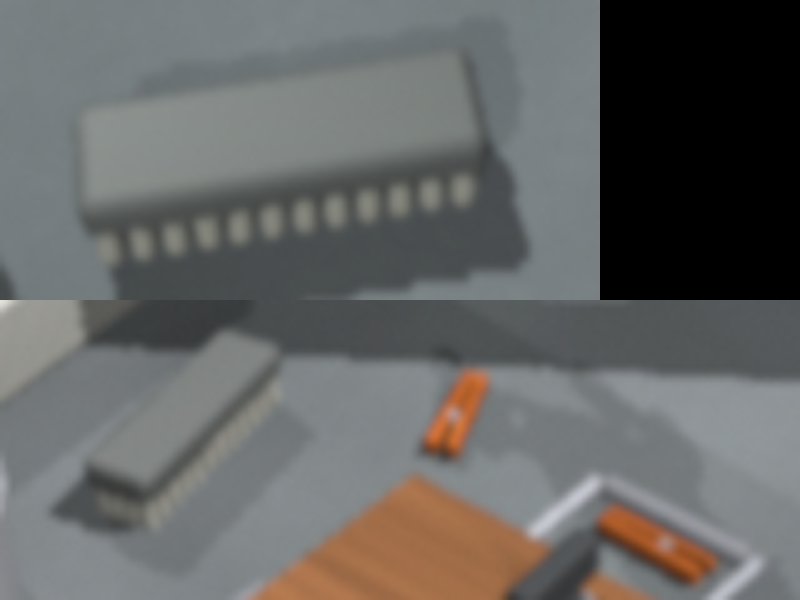

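The crops show the following:
- **Lid top corners** (crop a): (268,66), (655,72), (718,432) and (236,430).
- **Bar ends:** (138,152) and (114,303).
- **Wing top:** from (275,163) to (405,163).
- **Brush top** (crop b): (78,112), (463,52), (482,150) and (85,208).

Peg1 lies under or beside the bar.

```bash
python3 - <<'E'
from h import *
c=cal('side'); s=cal('scene')
def P(x,y,ox,oy): return (x+.5)/5-.5+ox,(y+.5)/5-.5+oy
def show(l,pts,z,ox=180,oy=160,cam=c):
    q=np.array([onz(cam,*P(x,y,ox,oy),z)[:2] for x,y in pts]); print(l,q.round(4).tolist(),q.mean(0).round(4)); return q
L=show('lid',[(268,66),(655,72),(718,432),(236,430)],.082)
ctr=L.mean(0); ux=(L[1]+L[2]-L[0]-L[3]);print('yaw x',np.arctan2(ux[1],ux[0]), 'left-right',L[0]-L[3], np.linalg.norm(L[0]-L[3]),np.linalg.norm(L[1]-L[0]))
yv=(L[0]+L[1]-L[2]-L[3]);print('yaw from y',np.arctan2(-yv[0],yv[1]))
show('bar',[(138,152),(114,303)],.083)
show('wingtop',[(275,163),(405,163)],.12)
B=show('brush',[(78,112),(463,52),(482,150),(85,208)],.042,165,310)
v=B[1]+B[2]-B[0]-B[3];print('brush yaw',np.degrees(np.arctan2(v[1],v[0])),[np.linalg.norm(B[i]-B[i-1]) for i in range(4)])
# scene brush (crop d): rows start at 300
S=show('brush scene',[(225,332-300),(280,350-300),(140,488-300),(90,465-300)],.042,140,140,s)
show('peg1',[(40,340),(70,340),(18,455),(48,460)],.012)
show('peg2sc',[(470,72),(487,74),(427,147),(460,157)],.012,140,140,s)
E
```

```text
lid [[0.5063, 0.1173], [0.7126, 0.1001], [0.6904, -0.1661], [0.4839, -0.1523]] [ 0.5983 -0.0253]
yaw x -0.07499925282648416 left-right [0.0223791  0.26968356] 0.2706105113443785 0.2070520336568873
yaw from y -0.08304401886773902
bar [[0.4384, 0.0444], [0.4296, -0.0688]] [ 0.434  -0.0122]
wingtop [[0.506, -0.016], [0.5672, -0.0196]] [ 0.5366 -0.0178]
brush [[0.3934, -0.3291], [0.5372, -0.3127], [0.5408, -0.3541], [0.3987, -0.3677]] [ 0.4675 -0.3409]
brush yaw 5.9882112381081605 [np.float64(0.038898686605918144), np.float64(0.14466017630931133), np.float64(0.04156077079624357), np.float64(0.14279850121805787)]
brush scene [[0.4023, -0.3604], [0.3982, -0.3194], [0.5445, -0.3029], [0.5448, -0.3416]] [ 0.4725 -0.3311]
peg1 [[0.3864, -0.0149], [0.4014, -0.0158], [0.3806, -0.0936], [0.3948, -0.0977]] [ 0.3908 -0.0555]
peg2sc [[0.3216, -0.2315], [0.3175, -0.2213], [0.3963, -0.2095], [0.3932, -0.187]] [ 0.3572 -0.2123]
```

```bash
python3 -m crank '.033 -.02 0 0 0 0 -1;.033 -.02 0 0 0 0 -1;.033 -.02 0 0 0 0 -1;.033 -.02 0 0 0 0 -1;.033 -.02 0 0 0 0 -1;.033 -.02 0 0 0 0 -1;.033 -.02 0 0 0 0 -1;.033 -.02 0 0 0 0 -1;.033 -.02 0 0 0 0 -1;0 0 0 0 0 0 -1'; python3 -c "
from h import *
st()"; python3 -m crank '0 0 0 0 0 .12 -1;0 0 0 0 0 .12 -1;0 0 0 0 0 0 -1'; python3 -c "
from h import *
st()"
```

```text
clock: 0.93
eef_pos: [0.3926, -0.1942, 0.2426]
tool_rot: [0.987, 0.162, -0.002, -0.004]
ft_force: [-0.0, -0.2, 0.2]
grip_width: 0.0855
0.93 [ 0.3926 -0.1942  0.2426] [[0.948, 0.32, -0.005], [0.32, -0.948, 0.007], [-0.002, -0.008, -1.0]] [-0.462  0.126 -0.151  1.3    0.004  2.354] [-0.  -0.2  0.2] 0.0855
clock: 1.18
eef_pos: [0.3936, -0.1905, 0.2412]
tool_rot: [0.999, 0.043, -0.004, -0.004]
ft_force: [1.3, -0.2, -0.0]
grip_width: 0.0854
1.18 [ 0.3936 -0.1905  0.2412] [[0.996, 0.085, -0.008], [0.085, -0.996, 0.008], [-0.007, -0.009, -1.0]] [-0.453  0.128 -0.153  1.3    0.004  2.603] [ 1.3 -0.2 -0. ] 0.0854
```

```bash
python3 -m crank '0 0 0 0 0 -.124 -1;0 0 0 0 0 -.124 -1;0 0 0 0 0 -.124 -1;0 0 0 0 0 -.124 -1;0 0 0 0 0 -.124 -1;0 0 0 0 0 -.124 -1;0 0 0 0 0 -.124 -1;0 0 0 0 0 -.124 -1;0 0 0 0 0 -.124 -1;0 0 0 0 0 -.124 -1;0 0 0 0 0 -.124 -1;0 0 0 0 0 -.124 -1;0 0 0 0 0 -.124 -1;0 0 0 0 0 -.124 -1;0 0 0 0 0 -.124 -1;0 0 0 0 0 -.124 -1;0 0 0 0 0 -.124 -1;0 0 0 0 0 -.124 -1;0 0 0 0 0 -.124 -1;0 0 0 0 0 -.124 -1'
python3 -m crank '0 0 0 0 0 -.124 -1;0 0 0 0 0 -.124 -1;0 0 0 0 0 -.124 -1;0 0 0 0 0 -.124 -1;-.02 .035 0 0 0 0 -1;-.02 .035 0 0 0 0 -1;-.02 .035 0 0 0 0 -1;-.02 .035 0 0 0 0 -1;-.02 .035 0 0 0 0 -1;0 0 0 0 0 0 -1;0 0 0 0 0 0 -1'; python3 - <<'E'
from h import *
st(); c=cal('wrist');print(c['eye'],c['rotation'].round(2).tolist());w=snap('wrist','w1')
for p in [(.5355,-.0205,.12),(.434,-.0122,.076),(.598,-.0255,.082)]:print(proj(c,p))
cv2.imwrite('pics/w1a.png',w)
E
```

```text
clock: 2.85
eef_pos: [0.3818, -0.199, 0.2351]
tool_rot: [0.271, 0.962, 0.003, -0.013]
ft_force: [0.2, 0.6, 0.2]
grip_width: 0.0851
clock: 3.77
eef_pos: [0.4885, -0.0311, 0.2312]
tool_rot: [0.019, 1.0, 0.006, -0.014]
ft_force: [0.1, -0.7, 0.4]
grip_width: 0.0854
3.77 [ 0.4885 -0.0311  0.2312] [[-0.999, 0.038, -0.028], [0.037, 0.999, 0.013], [0.029, 0.012, -1.0]] [-0.07   0.251 -0.027  1.322  0.011 -0.033] [ 0.1 -0.7  0.4] 0.0854
[ 0.42381925 -0.03099514  0.35888114] [[0.04, 0.97, 0.24], [1.0, -0.04, 0.0], [0.01, 0.24, -0.97]]
[270.192081   248.41639003]
[273.23482068 136.32265483]
[265.36527676 285.17469796]
```

View pics/w1.png

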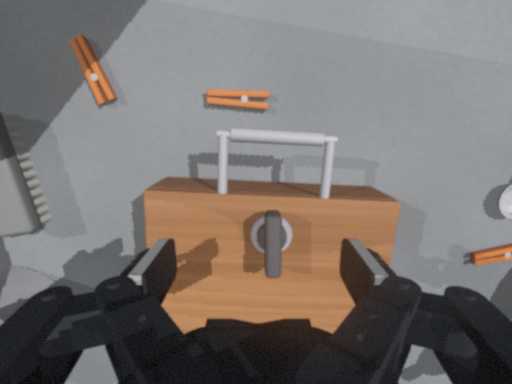

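The wrist view shows the bar from (230,133) to (325,140). The wing top runs from (272,213) to (273,277), and the lid's front edge from (148,192) to (398,203).

```bash
python3 - <<'E'
from h import *
c=cal('wrist')
f=lambda *a:onz(c,*a)[:2].round(4)
print('bar',f(231,135,.076),f(324,139,.076)); print('wing',f(272.5,212,.12),f(273.5,277,.12)); print('front',f(146,193,.082),f(398,203,.082))
g=cv2.cvtColor(cv2.imread('pics/w1.png'),cv2.COLOR_BGR2HSV)
m=cv2.inRange(g,(0,0,0),(179,90,95))[200:285,255:295]; m[:, :0]=0
n,l,s,cc=cv2.connectedComponentsWithStats(m)
for i in range(1,n):
  if s[i][4]>100:
    print(s[i],cc[i]+[255,200], cv2.minAreaRect(np.argwhere(l==i)[:,::-1].astype(np.float32)))
E
```

```text
bar [ 0.4311 -0.0545] [0.4388 0.0391]
wing [ 0.4998 -0.0175] [ 0.5656 -0.0183]
front [ 0.4857 -0.145 ] [0.5077 0.1169]
[  2  11  23  63 367] [265.31880109 234.60217984] ((9.498674392700195, 40.63129806518555), (18.2319278717041, 62.73019027709961), 11.88865852355957)
```

```bash
python3 -m crank '-.022 .007 0 .012 -.028 0 -1;-.022 .007 0 0 0 0 -1;0 0 .03 0 0 0 -1;0 0 .03 0 0 0 -.5;0 0 .02 0 0 0 -.5;0 0 0 0 0 0 -.5'; python3 -c "
from h import *
st()"
```

```text
clock: 4.32
eef_pos: [0.5332, -0.0284, 0.1503]
tool_rot: [0.021, 1.0, -0.001, 0.002]
ft_force: [-0.5, -0.7, 0.3]
grip_width: 0.064
4.32 [ 0.5332 -0.0284  0.1503] [[-0.999, 0.042, 0.005], [0.042, 0.999, -0.002], [-0.005, -0.002, -1.0]] [-0.052  0.365 -0.085  1.115 -0.002 -0.01 ] [-0.5 -0.7  0.3] 0.064
```

```bash
python3 -m crank '-.001 .011 .015 0 0 0 -.5;0 0 .015 0 0 0 -.5;0 0 .012 0 0 0 -.5;0 0 0 0 0 0 -.5'; python3 -c "
from h import *
st()"
```

```text
clock: 4.65
eef_pos: [0.533, -0.024, 0.1097]
tool_rot: [0.024, 1.0, -0.001, 0.002]
ft_force: [-0.4, -0.8, 0.5]
grip_width: 0.0641
4.65 [ 0.533  -0.024   0.1097] [[-0.999, 0.048, 0.004], [0.048, 0.999, -0.003], [-0.004, -0.003, -1.0]] [-0.043  0.403 -0.144  1.019 -0.003  0.005] [-0.4 -0.8  0.5] 0.0641
```

```bash
python3 -m crank '-.001 .006 .001 0 0 0 -.5;0 .001 0 0 0 0 0;0 0 0 0 0 0 1;0 0 0 0 0 0 1;0 0 0 0 0 0 1;0 0 0 0 0 0 1;0 0 0 0 0 0 1;0 0 0 0 0 0 1'; python3 -c "
from h import *
st();snap('side','d2')"
```

```text
clock: 5.32
eef_pos: [0.5362, -0.0175, 0.1142]
tool_rot: [0.025, 1.0, 0.0, 0.005]
ft_force: [1.0, 1.1, -2.1]
grip_width: 0.0149
5.32 [ 0.5362 -0.0175  0.1142] [[-0.999, 0.05, 0.011], [0.05, 0.999, 0.001], [-0.011, 0.001, -1.0]] [-3.300e-02  3.990e-01 -1.370e-01  1.024e+00  1.000e-03  1.700e-02] [ 1.   1.1 -2.1] 0.0149
```

```bash
python3 -m crank '0 0 0 0 0 -.12 1;0 0 0 0 0 -.12 1;0 0 0 0 0 -.12 1;0 0 0 0 0 -.12 1;0 0 0 0 0 -.12 1;0 0 0 0 0 -.12 1'; python3 -m crank '0 0 0 0 0 -.12 1;0 0 0 0 0 -.12 1;0 0 0 0 0 -.12 1;0 0 0 0 0 -.12 1;0 0 0 0 0 0 1'; python3 -c "
from h import *
o=st();print(o['ft_torque'])"
```

```text
clock: 5.87
eef_pos: [0.5361, -0.0171, 0.1142]
tool_rot: [-0.342, 0.94, -0.001, 0.005]
ft_force: [-0.3, 0.9, -1.9]
grip_width: 0.0145
clock: 6.28
eef_pos: [0.536, -0.0169, 0.1142]
tool_rot: [-0.565, 0.825, -0.001, 0.005]
ft_force: [0.8, 0.4, -2.9]
grip_width: 0.0143
6.28 [ 0.536  -0.0169  0.1142] [[-0.362, -0.932, 0.009], [-0.932, 0.362, 0.004], [-0.007, -0.007, -1.0]] [-0.034  0.4   -0.136  1.025  0.004 -1.234] [ 0.8  0.4 -2.9] 0.0143
[ 0.14155373 -0.0564325   0.09153189]
```

```bash
python3 -m crank '0 0 0 0 0 -.12 1;0 0 0 0 0 -.12 1;0 0 0 0 0 -.06 1;0 0 0 0 0 -.04 1;0 0 0 0 0 -.04 1'; python3 -c "
from h import *
o=st();print(o['ft_torque'])";python3 -m crank '0 0 0 0 0 -.05 1;0 0 0 0 0 -.05 1;0 0 0 0 0 -.05 1'; python3 -c "
from h import *
o=st();print(o['ft_torque'])"
```

```text
clock: 6.7
eef_pos: [0.5358, -0.017, 0.1142]
tool_rot: [0.707, -0.707, 0.001, -0.005]
ft_force: [1.0, 1.3, -2.0]
grip_width: 0.0146
6.7 [ 0.5358 -0.017   0.1142] [[0.001, -1.0, 0.009], [-1.0, -0.001, 0.006], [-0.006, -0.009, -1.0]] [-0.035  0.4   -0.136  1.026  0.007 -1.607] [ 1.   1.3 -2. ] 0.0146
[ 0.46330475  0.02057388 -2.15781815]
clock: 6.95
eef_pos: [0.5357, -0.018, 0.1145]
tool_rot: [0.75, -0.661, 0.001, -0.006]
ft_force: [1.0, 3.6, -2.1]
grip_width: 0.0149
6.95 [ 0.5357 -0.018   0.1145] [[0.125, -0.992, 0.009], [-0.992, -0.125, 0.008], [-0.007, -0.01, -1.0]] [-0.038  0.4   -0.135  1.027  0.008 -1.734] [ 1.   3.6 -2.1] 0.0149
[ 0.64212706  0.04697975 -3.43108314]
```

```bash
python3 -m crank '0 0 0 0 0 0 -.2;0 0 0 0 0 0 -.2;0 0 0 0 0 0 -.2;0 0 -.03 0 0 0 -.2;0 0 -.03 0 0 .1 -.2;0 0 -.03 0 0 .1 -.2;0 .034 0 0 0 0 0;0 .034 0 0 0 0 0;0 .034 0 0 0 0 0;0 0 0 0 0 0 0'; python3 - <<'E'
from h import *
st();c=cal('wrist');w=snap('wrist','w2');s=snap('scene','s2')
for p in [(.5345,-.018,.12),(.4335,-.010,.076)]:print(proj(c,p),proj(cal('scene'),p))
a=cv2.resize(w,(480,360));b=cv2.resize(s[150:290,160:310],None,fx=2,fy=2);o=np.zeros((360,800,3),'uint8');o[:,:480]=a;o[:280,480:780]=b;cv2.imwrite('pics/c2.png',o)
E
```

```text
clock: 7.78
eef_pos: [0.433, -0.0096, 0.2098]
tool_rot: [-0.672, 0.74, -0.003, 0.007]
ft_force: [-0.5, -0.5, -1.2]
grip_width: 0.0426
7.78 [ 0.433  -0.0096  0.2098] [[-0.096, -0.995, 0.014], [-0.995, 0.096, 0.006], [-0.007, -0.014, -1.0]] [-0.026  0.121 -0.246  1.19   0.006 -1.501] [-0.5 -0.5 -1.2] 0.0426
[136.29149716 205.43995186] [250.32252856 191.13259858]
[259.14183413 190.17740797] [274.28079707 183.28267314]
```

View pics/c2.png

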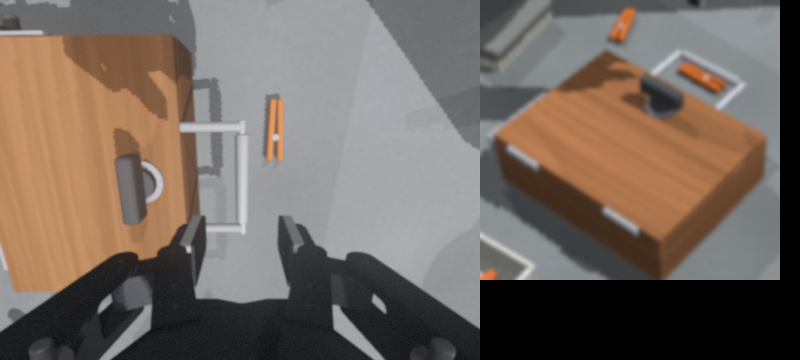

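The wing now lies roughly parallel to the bar. In the left panel it runs from (120,157) to (133,222), so I'll measure its angle. The pixels scale by 512/480.

```bash
python3 - <<'E'
from h import *
c=cal('wrist');k=512/480
w=cv2.imread('pics/w2.png');g=cv2.cvtColor(w,cv2.COLOR_BGR2HSV)
m=cv2.inRange(g,(0,0,0),(179,70,110)); m2=np.zeros_like(m); m2[158:245,118:158]=m[158:245,118:158]
n,l,s,cc=cv2.connectedComponentsWithStats(m2)
for i in range(1,n):
  if s[i][4]>100:
    pts=np.argwhere(l==i)[:,::-1]; q=np.array([onz(c,u,v,.113)[:2] for u,v in pts]); r=cv2.minAreaRect((q*1000).astype(np.float32)); print(s[i],r)
    e,V=np.linalg.eigh(np.cov(q.T)); d=V[:,1]; print(q.mean(0),'dir',np.arctan2(d[1],d[0]))
for a in [((116,158),(128,225)),((135,157),(145,218)),((242,132),(241,225)),((184,45),(200,225))]:
    z=.12 if a[0][0]<150 else .076
    p=[onz(c,x*k,y*k,z)[:2] for x,y in a]; d=p[0]-p[1];print(np.round(p,4).tolist(),np.arctan2(d[1],d[0]))
E
```

```text
[124 164  34  74 914] ((535.1340942382812, -18.637447357177734), (24.487205505371094, 64.34380340576172), 5.901869297027588)
[ 0.53606795 -0.02250372] dir 1.5026978772787514
[[0.5463, -0.0494], [0.5496, 0.0135]] -1.6240858256719837
[[0.5296, -0.0487], [0.5324, 0.0079]] -1.6185682379197612
[[0.4375, -0.0575], [0.4483, 0.043]] -1.6774380678960576
[[0.4829, -0.1406], [0.4936, 0.0391]] -1.6299199403499693
```

```bash
python3 -c "
from h import *
st();c=cal('wrist');print(onz(c,257.6,190.4,.076))"
python3 -m crank '0 0 .035 0 0 0 0;0 0 .035 0 0 0 0;0 0 .035 0 0 0 0;0 0 0 0 0 0 0'; python3 -c "
from h import *
st();c=cal('wrist');print(proj(c,(.4335,-.01,.076)));snap('wrist','w3')"
```

```text
7.88 [ 0.4393 -0.0099  0.2113] [[-0.096, -0.995, 0.023], [-0.995, 0.096, 0.005], [-0.007, -0.022, -1.0]] [-0.026  0.125 -0.236  1.186  0.006 -1.501] [0.1 0.2 0.6] 0.0427
[ 0.44261407 -0.00987449  0.076     ]
clock: 8.22
eef_pos: [0.452, -0.0094, 0.1089]
tool_rot: [-0.672, 0.74, -0.013, 0.017]
ft_force: [-1.7, 0.4, -0.8]
grip_width: 0.0427
8.22 [ 0.452  -0.0094  0.1089] [[-0.096, -0.994, 0.042], [-0.995, 0.096, 0.004], [-0.008, -0.042, -0.999]] [-0.024  0.235 -0.395  0.899  0.005 -1.498] [-1.7  0.4 -0.8] 0.0427
[289.68821882 229.54390403]
```

View pics/w3.png

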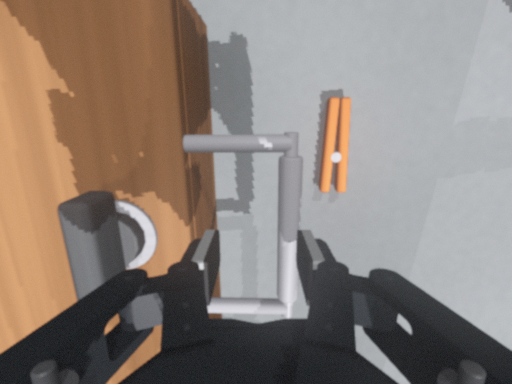

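The bar appears at column 289, where predicted, so its estimated position holds. The tool has drifted about 18 mm forward with a small tilt, which I'll correct before the final descent.

```bash
python3 -m crank '0 .018 0 -.042 .008 0 0;0 0 .012 0 0 0 0;0 0 0 0 0 0 0'; python3 -c "
from h import *
st()"
```

```text
clock: 8.52
eef_pos: [0.4414, -0.0079, 0.1034]
tool_rot: [-0.672, 0.741, -0.003, 0.003]
ft_force: [0.0, -0.6, -0.3]
grip_width: 0.0426
8.52 [ 0.4414 -0.0079  0.1034] [[-0.097, -0.995, 0.009], [-0.995, 0.097, -0.0], [-0.001, -0.009, -1.0]] [-0.018  0.245 -0.397  0.92   0.    -1.492] [ 0.  -0.6 -0.3] 0.0426
```

```bash
python3 -m crank '0 .009 .01 -.01 0 0 0;0 .003 .012 0 0 0 0;0 .002 .008 0 0 0 0;0 0 0 0 0 0 0'; python3 -c "
from h import *
st()"
```

```text
clock: 8.85
eef_pos: [0.4333, -0.0065, 0.078]
tool_rot: [-0.672, 0.741, -0.003, 0.004]
ft_force: [-0.3, -0.4, -0.2]
grip_width: 0.0427
8.85 [ 0.4333 -0.0065  0.078 ] [[-0.097, -0.995, 0.01], [-0.995, 0.097, 0.001], [-0.002, -0.01, -1.0]] [-1.600e-02  2.650e-01 -4.520e-01  8.440e-01  1.000e-03 -1.489e+00] [-0.3 -0.4 -0.2] 0.0427
```

```bash
python3 -m crank '0 0 .004 0 0 0 0;0 0 0 0 0 0 1;0 0 0 0 0 0 1;0 0 0 0 0 0 1;0 0 0 0 0 0 1;0 0 0 0 0 0 1;0 0 0 0 0 0 1'; python3 -c "
from h import *
st()"
```

```text
clock: 9.43
eef_pos: [0.4344, -0.0066, 0.0755]
tool_rot: [-0.672, 0.741, -0.004, 0.005]
ft_force: [-0.6, 0.2, -1.8]
grip_width: 0.0115
9.43 [ 0.4344 -0.0066  0.0755] [[-0.097, -0.995, 0.012], [-0.995, 0.097, 0.001], [-0.002, -0.012, -1.0]] [-1.600e-02  2.690e-01 -4.540e-01  8.360e-01  1.000e-03 -1.489e+00] [-0.6  0.2 -1.8] 0.0115
```

```bash
cat > arc.py <<'E'
from h import *
o=st();h=np.array([.7025,-.0315]);u=np.array([.9967,-.08]);Rm=R.from_quat(o['tool_rot']).as_matrix()
p=o['eef_pos']-.002*Rm[:,2];d=p[:2]-h;s=d@u;z=p[2]-.076
th=np.arctan2(z,-s);print('th',th.round(3),'r',np.hypot(s,z).round(4),'lat',(d@[.08,.9967]).round(4))
for t in (.1,.3,.5):
    th2=min(th+t,1.5);tgt=np.array([*(h+u*(-.27*np.cos(th2))+np.array([.08,.9967])*.021),.076+.27*np.sin(th2)]);print(t,(Rm.T@(tgt-p)).round(4))
w=np.cross(Rm[:,2],[0,0,-1]);print('rot',(Rm.T@w).round(3))
E
python3 -m crank '0 -.0013 -.027 0 0 0 1;0 -.004 -.027 0 0 0 1;0 -.007 -.026 0 0 0 1;0 -.009 -.025 0 0 0 1'; python3 arc.py
```

```text
clock: 9.77
eef_pos: [0.4553, -0.0084, 0.1801]
tool_rot: [-0.672, 0.74, -0.003, 0.005]
ft_force: [8.7, -0.8, -7.2]
grip_width: 0.0121
9.77 [ 0.4553 -0.0084  0.1801] [[-0.096, -0.995, 0.011], [-0.995, 0.096, 0.002], [-0.003, -0.011, -1.0]] [-0.02   0.189 -0.245  1.126  0.002 -1.494] [ 8.7 -0.8 -7.2] 0.0121
th 0.404 r 0.27 lat 0.0032
0.1 [-0.0181 -0.0119 -0.0241]
0.3 [-0.0187 -0.043  -0.0681]
0.5 [-0.0194 -0.0822 -0.1051]
rot [-0.011  0.003  0.   ]
```

```bash
sed -i 's/\*\.021/*.003/' arc.py; python3 -m crank '0 -.0117 -.0243 0 0 0 1;0 -.014 -.023 0 0 0 1;0 -.0163 -.0215 0 0 0 1;0 -.0184 -.0198 0 0 0 1;0 -.0203 -.0178 0 0 0 1'; python3 arc.py
```

```text
clock: 10.18
eef_pos: [0.5442, -0.0163, 0.2936]
tool_rot: [-0.672, 0.74, -0.01, 0.012]
ft_force: [13.0, 0.0, -21.0]
grip_width: 0.012
10.18 [ 0.5442 -0.0163  0.2936] [[-0.096, -0.995, 0.031], [-0.995, 0.096, 0.002], [-0.005, -0.03, -1.0]] [-0.032  0.293  0.191  1.439  0.003 -1.506] [ 13.   0. -21.] 0.012
th 0.944 r 0.2711 lat 0.0024
0.1 [-0.001  -0.0237 -0.0131]
0.3 [-0.0019 -0.0734 -0.0339]
0.5 [-0.0028 -0.1263 -0.0444]
rot [-0.03   0.005  0.   ]
```

```bash
python3 -m crank '0 -.0237 -.0131 -.01 0 0 1;0 -.0245 -.011 -.01 0 0 1;0 -.0255 -.0085 -.01 0 0 1'; python3 arc.py
```

```text
clock: 10.43
eef_pos: [0.6186, -0.023, 0.3318]
tool_rot: [-0.673, 0.74, 0.002, 0.003]
ft_force: [1.4, 0.9, -2.9]
grip_width: 0.0122
10.43 [ 0.6186 -0.023   0.3318] [[-0.095, -0.995, 0.002], [-0.995, 0.095, 0.006], [-0.007, -0.002, -1.0]] [-0.04   0.483  0.57   1.656  0.006 -1.516] [ 1.4  0.9 -2.9] 0.0122
th 1.255 r 0.2712 lat 0.0018
0.1 [-0.0016 -0.0264 -0.0059]
0.3 [-0.0023 -0.0652 -0.0114]
0.5 [-0.0023 -0.0652 -0.0114]
rot [-0.002  0.007  0.   ]
```

```bash
python3 -m crank '-.001 -.026 -.006 0 0 0 1;0 -.026 -.004 0 0 0 1;0 -.008 -.001 0 0 0 1;0 0 0 0 0 0 1'; python3 arc.py
```

```text
clock: 10.77
eef_pos: [0.6857, -0.0288, 0.3449]
tool_rot: [-0.672, 0.74, -0.001, 0.005]
ft_force: [-0.2, 0.6, 3.2]
grip_width: 0.0118
10.77 [ 0.6857 -0.0288  0.3449] [[-0.096, -0.995, 0.009], [-0.995, 0.096, 0.005], [-0.006, -0.009, -1.0]] [-0.044  0.668  0.919  1.813  0.006 -1.519] [-0.2  0.6  3.2] 0.0118
th 1.508 r 0.2714 lat 0.0013
0.1 [-0.0017  0.0021  0.0016]
0.3 [-0.0017  0.0021  0.0016]
0.5 [-0.0017  0.0021  0.0016]
rot [-0.009  0.006  0.   ]
```

```bash
python3 -m crank '0 .01 .001 0 0 0 1;0 .01 .001 0 0 0 1;0 .006 .001 0 0 0 1;0 .004 0 0 0 0 1;0 0 0 0 0 0 1'; python3 arc.py;python3 -m crank '0 .004 .001 0 0 0 1;0 .004 .001 0 0 0 1;0 0 0 0 0 0 1'; python3 arc.py
```

```text
clock: 11.18
eef_pos: [0.6567, -0.0263, 0.3415]
tool_rot: [-0.672, 0.74, -0.003, 0.006]
ft_force: [1.1, 0.1, -0.1]
grip_width: 0.0117
11.18 [ 0.6567 -0.0263  0.3415] [[-0.096, -0.995, 0.012], [-0.995, 0.096, 0.004], [-0.006, -0.012, -1.0]] [-0.042  0.575  0.746  1.73   0.005 -1.517] [ 1.1  0.1 -0.1] 0.0117
th 1.4 r 0.2714 lat 0.0015
0.1 [-0.0019 -0.027  -0.0015]
0.3 [-0.0019 -0.027  -0.0015]
0.5 [-0.0019 -0.027  -0.0015]
rot [-0.012  0.006  0.   ]
clock: 11.43
eef_pos: [0.651, -0.0256, 0.3405]
tool_rot: [-0.672, 0.74, -0.005, 0.009]
ft_force: [4.5, -0.2, -2.8]
grip_width: 0.0122
11.43 [ 0.651  -0.0256  0.3405] [[-0.096, -0.995, 0.02], [-0.995, 0.096, 0.004], [-0.006, -0.02, -1.0]] [-0.041  0.551  0.703  1.703  0.005 -1.516] [ 4.5 -0.2 -2.8] 0.0122
th 1.379 r 0.2715 lat 0.0017
0.1 [-0.0017 -0.027  -0.0018]
0.3 [-0.0018 -0.0328 -0.0022]
0.5 [-0.0018 -0.0328 -0.0022]
rot [-0.02   0.006  0.   ]
```

```bash
python3 -m crank '0 -.003 0 0 0 0 1;0 -.002 0 0 0 0 1;0 0 0 0 0 0 .2;0 0 0 0 0 0 .2;0 0 0 0 0 0 .2;0 0 -.02 -.01 0 0 .2;0 0 -.025 0 0 0 .2;0 0 -.025 0 0 0 .2;0 0 0 0 0 0 .2'; python3 - <<'E'
from h import *
st();s=snap('scene','s4');d=snap('side','d4')
o=np.zeros((384,800,3),'uint8');o[:,:400]=cv2.resize(s,(400,300),interpolation=cv2.INTER_AREA)[:384] if 0 else s[:,100:500];o[:,400:]=d[:,100:500];cv2.imwrite('pics/c4.png',o)
E
```

```text
clock: 12.18
eef_pos: [0.6514, -0.0263, 0.4082]
tool_rot: [-0.672, 0.74, 0.005, -0.001]
ft_force: [-0.0, -0.6, 1.4]
grip_width: 0.0342
12.18 [ 0.6514 -0.0263  0.4082] [[-0.097, -0.995, -0.008], [-0.995, 0.097, 0.006], [-0.005, 0.009, -1.0]] [-0.043  0.652  1.062  1.989  0.006 -1.517] [-0.  -0.6  1.4] 0.0342
```

View pics/c4.png

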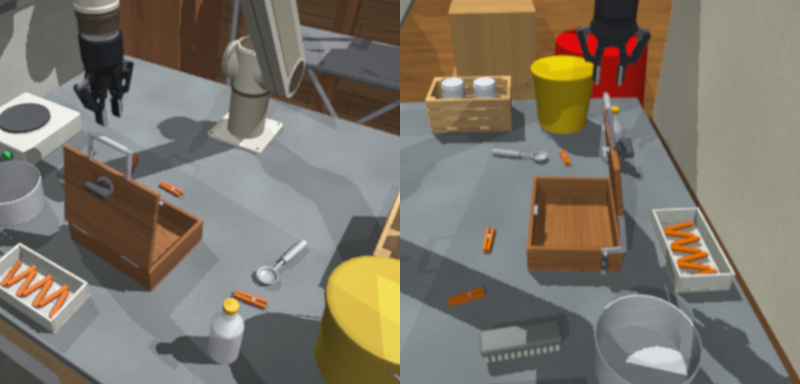

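The lid stands by itself on its stay, and the pegs are undisturbed. The locker's floor is visible in the side panel. Next I'll go above the brush.

```bash
python3 -m crank '.036 .017 0 0 0 0 .2;.036 .017 0 0 0 0 .2;.036 .017 0 0 0 0 .2;.036 .017 0 0 0 0 .2;.036 .017 0 0 0 0 0;.036 .017 0 0 0 0 -1;.036 .017 0 0 0 0 -1;.036 .017 0 0 0 0 -1;.036 .017 0 0 0 0 -1;0 0 .012 0 0 .124 -1;0 0 .012 0 0 .124 -1;0 0 .012 0 0 .124 -1;0 0 .012 0 0 .124 -1;0 0 .012 0 0 .124 -1;0 0 .012 0 0 .124 -1;0 0 .012 0 0 .124 -1;0 0 .012 0 0 .124 -1;0 0 .012 0 0 .124 -1;0 0 .012 0 0 .124 -1;0 0 .012 0 0 .124 -1'; python3 -m crank '0 0 0 0 0 0 -1;0 0 0 0 0 0 -1';python3 - <<'E'
from h import *
st();c=cal('wrist');w=snap('wrist','w5')
print(proj(c,(.47,-.336,.042)))
E
```

```text
clock: 13.95
eef_pos: [0.4378, -0.336, 0.2296]
tool_rot: [-0.057, 0.998, 0.018, -0.031]
ft_force: [-0.1, 0.1, 0.6]
grip_width: 0.0855
clock: 14.12
eef_pos: [0.4341, -0.3332, 0.2241]
tool_rot: [-0.057, 0.998, 0.022, -0.035]
ft_force: [-0.6, 0.7, 1.0]
grip_width: 0.0854
14.12 [ 0.4341 -0.3332  0.2241] [[-0.991, -0.112, -0.073], [-0.115, 0.993, 0.04], [0.068, 0.048, -0.997]] [-0.648  0.41   0.177  1.42  -0.012 -0.761] [-0.6  0.7  1. ] 0.0854
[245.172403   220.21223003]
```

View pics/w5.png

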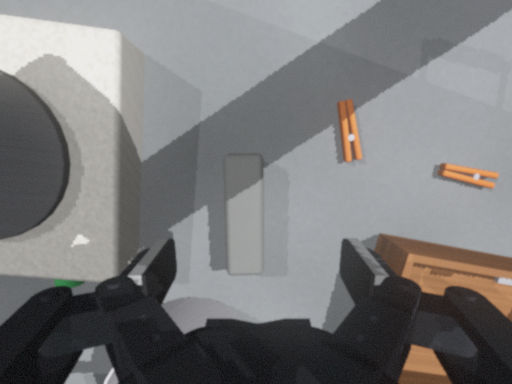

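The brush's top is visible at (225..262, 154..273), aligned with the tool. The hotplate is well to its left at columns up to 140, and the pan is below at about (205,310).

```bash
python3 - <<'E'
from h import *
o=st();c=cal('wrist');f=lambda u,v,z:onz(c,u,v,z)[:2]
q=np.array([f(225.5,154,.042),f(262,154,.042),f(262,273,.042),f(227,273,.042)]);m=q.mean(0);v=q[2]+q[3]-q[0]-q[1]
print(q.round(4).tolist(),m,np.arctan2(v[1],v[0]),'hotplate',f(125,150,.08),f(142,150,.0),'pan',f(205,297,.09))
Rm=R.from_quat(o['tool_rot']).as_matrix();w=np.cross(Rm[:,2],[0,0,-1]);print('rot',(Rm.T@w).round(3))
E
```

```text
14.17 [ 0.434  -0.3331  0.2239] [[-0.991, -0.112, -0.074], [-0.115, 0.993, 0.04], [0.069, 0.048, -0.996]] [-0.648  0.41   0.177  1.421 -0.012 -0.761] [-0.1  0.1 -0.9] 0.0857
[[0.3951, -0.3656], [0.3907, -0.3249], [0.5351, -0.3082], [0.5388, -0.3511]] [ 0.46490569 -0.33743859] 0.10779925395720313 hotplate [ 0.39940149 -0.4593515 ] [ 0.40411034 -0.47162233] pan [ 0.54293458 -0.37090588]
rot [ 0.048 -0.069  0.   ]
```

```bash
python3 -m crank '-.023 -.0077 .02 .048 -.069 0 -1;0 0 .02 0 0 0 -1;0 0 .03 0 0 0 -1;0 0 .03 0 0 0 -1;0 0 0 0 0 0 -1'; python3 -c "
from h import *
o=st();Rm=R.from_quat(o['tool_rot']).as_matrix();w=np.cross(Rm[:,2],[0,0,-1]);print('rot',(Rm.T@w).round(3),(Rm.T@(np.array([.459,-.338,.03])-o['eef_pos'])).round(4))"
```

```text
clock: 14.58
eef_pos: [0.4596, -0.3391, 0.1244]
tool_rot: [-0.063, 0.998, -0.004, 0.006]
ft_force: [-0.9, -0.0, -0.2]
grip_width: 0.0854
14.58 [ 0.4596 -0.3391  0.1244] [[-0.992, -0.126, 0.012], [-0.126, 0.992, -0.007], [-0.011, -0.009, -1.0]] [-6.36e-01  4.50e-01 -2.80e-02  1.08e+00  1.00e-03 -7.62e-01] [-0.9 -0.  -0.2] 0.0854
rot [-0.009  0.011  0.   ] [0.0014 0.002  0.0944]
```

```bash
python3 -m crank '0 0 .03 -.005 .005 .01 -1;0 0 .03 -.004 .004 0 -1;0 .001 .025 0 0 0 -1;0 0 0 0 0 0 -1'; python3 -c "
from h import *
o=st();Rm=R.from_quat(o['tool_rot']).as_matrix();w=np.cross(Rm[:,2],[0,0,-1]);print('rot',(Rm.T@w).round(3),(Rm.T@(np.array([.459,-.338,.03])-o['eef_pos'])).round(4))"
```

```text
clock: 14.92
eef_pos: [0.464, -0.3413, 0.0442]
tool_rot: [-0.061, 0.998, -0.003, 0.005]
ft_force: [-1.9, -0.3, 0.1]
grip_width: 0.0854
14.92 [ 0.464  -0.3413  0.0442] [[-0.992, -0.122, 0.009], [-0.122, 0.992, -0.005], [-0.009, -0.006, -1.0]] [-0.635  0.545 -0.106  0.91   0.001 -0.757] [-1.9 -0.3  0.1] 0.0854
rot [-0.006  0.009  0.   ] [0.0047 0.0039 0.0141]
```

```bash
python3 -m crank '.006 .004 .008 -.005 .007 .008 -1;.001 .001 .007 0 0 0 -1;0 0 .002 0 0 0 -1;0 0 0 0 0 0 0;0 0 0 0 0 0 1;0 0 0 0 0 0 1;0 0 0 0 0 0 1;0 0 0 0 0 0 1;0 0 0 0 0 0 1'; python3 -c "
from h import *
st()"
```

```text
clock: 15.67
eef_pos: [0.462, -0.3416, 0.0376]
tool_rot: [-0.058, 0.998, -0.006, 0.007]
ft_force: [-0.3, -0.2, -1.9]
grip_width: 0.0446
15.67 [ 0.462  -0.3416  0.0376] [[-0.993, -0.116, 0.015], [-0.116, 0.993, -0.011], [-0.013, -0.012, -1.0]] [-0.637  0.545 -0.125  0.882  0.    -0.753] [-0.3 -0.2 -1.9] 0.0446
```

```bash
python3 -m crank '0 0 -.02 0 0 0 1;0 0 -.03 0 0 0 1;0 0 -.035 0 0 0 1;0 0 -.035 0 0 0 1;0 0 -.035 0 0 -.1 1;0 0 -.03 0 0 -.12 1;0 0 0 0 0 -.12 1;0 0 0 0 0 -.12 1;0 0 0 0 0 -.12 1;0 0 0 0 0 -.12 1;0 0 0 0 0 -.12 1;0 0 0 0 0 -.12 1;0 0 0 0 0 -.12 1;0 0 0 0 0 -.12 1;0 0 0 0 0 -.12 1;0 0 0 0 0 -.08 1;0 0 0 0 0 0 1'; cat > g.py <<'E'
from h import *
import sys
o=st();Rm=R.from_quat(o['tool_rot']).as_matrix();w=np.cross(Rm[:,2],[0,0,-1]);print('rot',(Rm.T@w).round(3),'yaw-pi',np.arctan2(-Rm[1,0],-Rm[0,0]).round(3),'shift',(Rm.T@(np.array(list(map(float,sys.argv[1:4])))-o['eef_pos'])).round(4))
E
python3 g.py .572 -.021 .2
```

```text
clock: 17.08
eef_pos: [0.4561, -0.3374, 0.2288]
tool_rot: [-0.702, 0.712, -0.004, 0.0]
ft_force: [0.8, 0.2, -0.5]
grip_width: 0.0452
17.08 [ 0.4561 -0.3374  0.2288] [[-0.015, -1.0, 0.006], [-1.0, 0.015, -0.006], [0.005, -0.007, -1.0]] [-6.370e-01  3.770e-01  1.430e-01  1.329e+00 -1.000e-03 -2.193e+00] [ 0.8  0.2 -0.5] 0.0452
rot [-0.007 -0.005  0.   ] yaw-pi 1.556 shift [-0.3182 -0.111   0.0278]
```

```bash
python3 -m crank '-.035 -.0115 0 0 0 .06 1;-.035 -.0105 0 0 0 0 1;-.035 -.0105 0 0 0 0 1;-.035 -.0105 0 0 0 0 1;-.035 -.0105 0 0 0 0 1;-.035 -.0105 0 0 0 0 1;-.035 -.0105 0 0 0 0 1;-.035 -.0105 0 0 0 0 1;-.02 -.005 0 0 0 0 1;0 0 0 0 0 0 1'; python3 g.py .572 -.021 .15; python3 - <<'E'
from h import *
s=snap('scene','s6');d=snap('side','d6');o=np.zeros((384,800,3),'uint8');o[:,:400]=s[:,100:500];o[:,400:]=d[:,100:500];cv2.imwrite('pics/c6.png',o)
E
```

```text
clock: 17.92
eef_pos: [0.574, -0.0361, 0.2246]
tool_rot: [-0.667, 0.745, -0.004, -0.0]
ft_force: [0.1, -0.2, -1.4]
grip_width: 0.0452
17.92 [ 0.574  -0.0361  0.2246] [[-0.111, -0.994, 0.004], [-0.994, 0.111, -0.006], [0.005, -0.005, -1.0]] [-0.06   0.397  0.163  1.332 -0.005 -1.52 ] [ 0.1 -0.2 -1.4] 0.0452
rot [-0.005 -0.005  0.   ] yaw-pi 1.459 shift [-0.0152  0.004   0.0745]
```

View pics/c6.png

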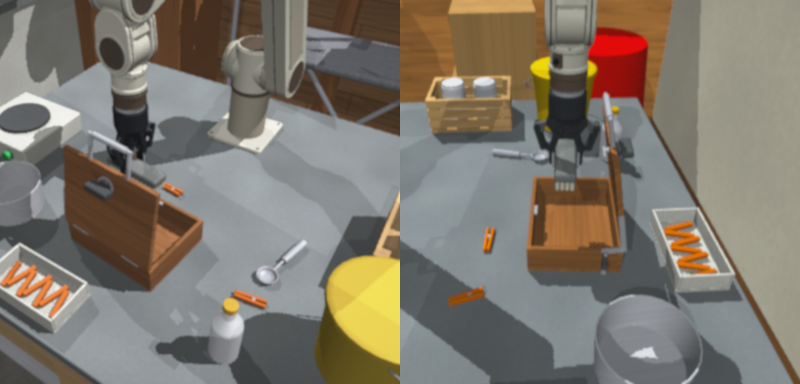

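The brush hangs level above the locker, clear of the lid. I'll lower it in steps.

```bash
python3 -m crank '-.011 .004 .02 0 0 -.03 1;0 0 .025 0 0 0 1;0 0 .025 0 0 0 1;0 0 .015 0 0 0 1;0 0 0 0 0 0 1'; python3 g.py .572 -.026 .0466
```

```text
clock: 18.43
eef_pos: [0.57, -0.0349, 0.1389]
tool_rot: [-0.672, 0.74, -0.007, -0.001]
ft_force: [-1.1, 0.3, -1.7]
grip_width: 0.0448
18.43 [ 0.57   -0.0349  0.1389] [[-0.096, -0.995, 0.008], [-0.995, 0.096, -0.011], [0.01, -0.009, -1.0]] [-0.056  0.441 -0.     1.121 -0.011 -1.531] [-1.1  0.3 -1.7] 0.0448
rot [-0.009 -0.01   0.   ] yaw-pi 1.475 shift [-0.01   -0.0003  0.0922]
```

```bash
python3 -m crank '-.012 0 .02 -.009 -.01 -.015 1;-.001 .002 .02 0 0 0 1;0 .002 .02 0 0 0 1;0 .002 .012 0 0 0 1;0 0 0 0 0 0 1'; python3 g.py .572 -.026 .0466
```

```text
clock: 18.85
eef_pos: [0.566, -0.0291, 0.0687]
tool_rot: [-0.673, 0.74, -0.002, 0.001]
ft_force: [-0.5, 0.2, -1.6]
grip_width: 0.0446
18.85 [ 0.566  -0.0291  0.0687] [[-0.095, -0.995, 0.004], [-0.995, 0.095, -0.002], [0.002, -0.004, -1.0]] [-0.05   0.505 -0.099  0.963 -0.002 -1.526] [-0.5  0.2 -1.6] 0.0446
rot [-0.004 -0.002  0.   ] yaw-pi 1.475 shift [-0.0037 -0.0056  0.0221]
```

```bash
python3 -m crank '-.002 -.008 .006 0 0 0 1;0 -.002 .007 0 0 0 1;0 0 .005 0 0 0 1;0 0 0 0 0 0 1'; python3 g.py .575 -.026 .0466
```

```text
clock: 19.18
eef_pos: [0.58, -0.0313, 0.0535]
tool_rot: [-0.67, 0.742, -0.004, 0.002]
ft_force: [0.2, 0.3, -1.6]
grip_width: 0.0448
19.18 [ 0.58   -0.0313  0.0535] [[-0.101, -0.995, 0.01], [-0.995, 0.101, -0.003], [0.002, -0.01, -1.0]] [-0.052  0.542 -0.081  0.938 -0.003 -1.522] [ 0.2  0.3 -1.6] 0.0448
rot [-0.01  -0.002  0.   ] yaw-pi 1.47 shift [-0.0048  0.0056  0.0069]
```

```bash
python3 -m crank '0 .004 .003 -.01 0 0 1;0 0 .003 0 0 0 1;0 0 .001 0 0 0 1;0 0 0 0 0 0 1'; python3 g.py .575 -.026 .0466
```

```text
clock: 19.52
eef_pos: [0.5772, -0.0311, 0.0474]
tool_rot: [-0.67, 0.742, -0.001, -0.0]
ft_force: [-0.1, 0.0, -1.7]
grip_width: 0.0449
19.52 [ 0.5772 -0.0311  0.0474] [[-0.101, -0.995, 0.002], [-0.995, 0.101, -0.002], [0.002, -0.002, -1.0]] [-0.053  0.55  -0.086  0.933 -0.002 -1.522] [-0.1  0.  -1.7] 0.0449
rot [-0.002 -0.002  0.   ] yaw-pi 1.469 shift [-0.0048  0.0027  0.0008]
```

```bash
python3 -m crank '0 0 .002 0 0 0 1;0 0 .002 0 0 0 1;0 0 0 0 0 0 1'; python3 g.py .575 -.026 .0466
```

```text
clock: 19.77
eef_pos: [0.5776, -0.0311, 0.0456]
tool_rot: [-0.67, 0.742, -0.002, 0.001]
ft_force: [-0.3, 0.8, 0.0]
grip_width: 0.0448
19.77 [ 0.5776 -0.0311  0.0456] [[-0.101, -0.995, 0.004], [-0.995, 0.101, -0.002], [0.002, -0.004, -1.0]] [-0.053  0.551 -0.089  0.927 -0.002 -1.522] [-0.3  0.8  0. ] 0.0448
rot [-0.004 -0.002  0.   ] yaw-pi 1.47 shift [-0.0048  0.0031 -0.001 ]
```

The wrist force went from -1.7 N to 0, so the brush is resting on the floor. I'll release it, rise straight up and back away.

```bash
python3 -m crank '0 0 0 0 0 0 -.4;0 0 0 0 0 0 -.4;0 0 0 0 0 0 -.4;0 0 0 0 0 0 -.4;0 0 -.015 0 0 0 -.4;0 0 -.025 0 0 0 -.4;0 0 -.03 0 0 0 -.4;0 0 -.03 0 0 0 -.4;0 0 -.03 0 0 0 -.4;0 .03 0 0 0 0 -.4;0 .035 0 0 0 0 -.4;0 .035 0 0 0 0 -.4;0 .035 0 0 0 0 -.4;0 .035 0 0 0 0 -.4;0 0 0 0 0 0 -.4'; python3 g.py .4 0 .2; python3 - <<'E'
from h import *
s=snap('scene','s7');d=snap('side','d7')
o=np.zeros((600,800,3),'uint8');o[:384,:400]=s[:,100:500];o[:384,400:]=d[:,100:500]
o[390:,:320]=cv2.resize(d[170:275,205:365],(320,210));o[390:,330:650]=cv2.resize(s[120:225,150:310],(320,210));cv2.imwrite('pics/c7.png',o)
for n in('scene','side'):
  a=cv2.imread(f"pics/{n[0] if n=='scene' else 'd'}0.png");b=s if n=='scene' else d
  for nm,im in(('before',a),('after',b)):
    m=cv2.inRange(cv2.cvtColor(im,cv2.COLOR_BGR2HSV),(5,190,120),(14,255,255));k,l,t,cc=cv2.connectedComponentsWithStats(m);print(n,nm,[(cc[i].round(1).tolist(),int(t[i][4])) for i in range(1,k) if 30<t[i][4]<400])
E
```

```text
clock: 21.02
eef_pos: [0.4035, -0.0129, 0.1783]
tool_rot: [-0.671, 0.742, -0.003, 0.001]
ft_force: [-1.2, 0.3, -0.5]
grip_width: 0.0595
21.02 [ 0.4035 -0.0129  0.1783] [[-0.101, -0.995, 0.006], [-0.995, 0.101, -0.003], [0.002, -0.006, -1.0]] [-0.03   0.095 -0.363  1.107 -0.003 -1.5  ] [-1.2  0.3 -0.5] 0.0595
rot [-0.006 -0.002  0.   ] yaw-pi 1.47 shift [-0.0124  0.0047 -0.0218]
scene before [([265.7, 186.3], 32), ([113.0, 270.3], 40), ([119.8, 277.1], 39), ([135.3, 287.0], 44), ([146.8, 296.7], 100), ([162.0, 297.8], 41), ([349.7, 299.3], 134)]
scene after [([151.7, 297.6], 32), ([349.9, 299.4], 131)]
side before [([299.8, 31.7], 161), ([282.8, 64.2], 88), ([376.4, 229.0], 126), ([383.9, 241.8], 171), ([391.8, 259.4], 200), ([405.5, 269.9], 37)]
side after [([293.2, 44.7], 265), ([376.5, 227.5], 55), ([385.6, 240.7], 89), ([393.6, 257.2], 81)]
```

View pics/c7.png

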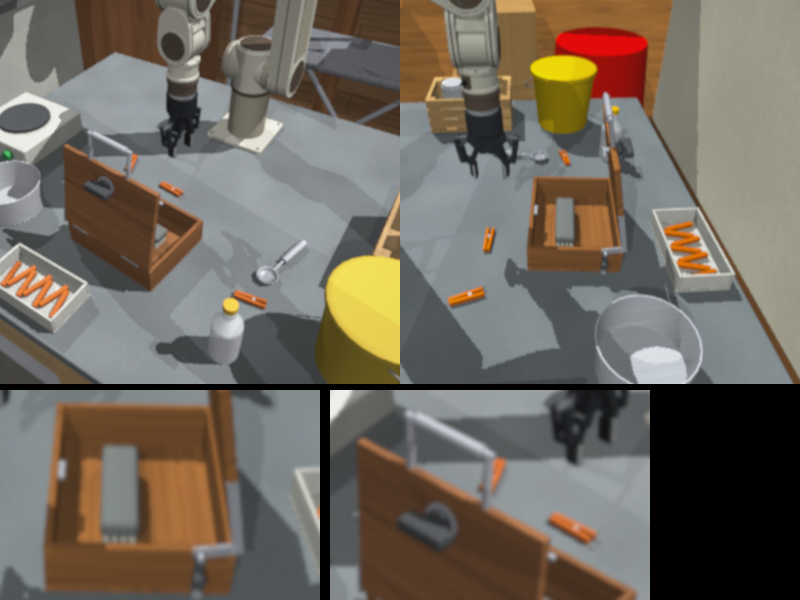

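The brush lies flat on the locker floor with its bristles down, at side-panel (566,220). The lid stands on its stay with the wing parallel to the bar. Pegs, spoon and pan are at the same pixels as at the start, so I'm handing in.

```bash
python3 -m crank '0 0 0 0 0 0 -.4;0 0 0 0 0 0 -.4'; python3 -c "
from h import *
print(order.job_done())"
```

```text
clock: 21.28
eef_pos: [0.4135, -0.0134, 0.1812]
tool_rot: [-0.67, 0.742, -0.008, 0.006]
ft_force: [-0.1, 0.8, -0.1]
grip_width: 0.0598
the job is handed in; nothing more can be done
None
```

The brush is in the locker and the job is handed in at 21.3 s on the robot clock. I turned the knob to its stop, raised the lid to about 1.51 rad and let it back onto its stay. Then I laid the brush on the locker floor.

**What the last checks showed**
- **Knob:** it met its stop, where the twisting moment rose past 2 N m and the pads slipped about 0.2 rad on the wing. Afterwards the wing measured parallel to the bar, to within about 0.05 rad.
- **Lid:** it stayed up without the gripper. While I still held it, the stay pushed back when I pressed the lid just below 1.40 rad.
- **Brush:** the wrist force went from -1.7 N to 0 as it touched down. The last pictures show it flat on the floor with its bristles down, clear of the walls and keeper.
- **Other things:** judged by eye, the pegs, spoon and saucepan are where they were in the first pictures. The numeric before/after check gave a match only for peg3, within 0.3 px. The colour mask missed peg1 and peg2 because of changed shadows, and did not cover the spoon or pan.
- **Robot:** the gripper was empty and touching nothing at hand-in. The highest wrist force I read between moves was about 25 N.

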